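# Fetch the blue-capped bottle from the sliding-door medicine case

### The arm

A 6-joint arm with a two-finger parallel gripper is mounted at the origin on the work surface. World frame = base frame: x ahead of the robot, y to its left, z up, the work surface at z = 0. Lengths are in mm, angles in rad, forces in N, time in s.
With the tool pointing down it reaches from about 350 to 925 mm from the base axis. Payload 6.4 kg.
Tool frame: the origin (TCP) lies between the finger pads; the fingertips stand 8 mm ahead of it and the grasp point (between the pads) lies 11 mm behind it; z points along the fingers, x is the direction in which the jaws open and shut, and the axes are right-handed (so a half turn about z gives the same grasp; the last joint's range is limited). The gripper opens to 94 mm and grips with 3 to 60 N. Pads are 16 mm wide; open, the fingers measure 119 mm over their backs; the gripper's body (75 mm by 177 mm) begins 78 mm behind the grasp point.
Start: joints at [-1.432, 0.245, 1.558, -0, 1.339, -0.174], TCP at [200.025, -618.469, 213.455] pointing down, gripper open.
Joint ranges: [-3.13, 3.13], [-1.02, 2.26], [0.13, 2.54], [-0.95, 4.09], [0.21, 2.88], [-2.74, 2.74]. Speed limits (rad/s): [2.57, 2.57, 3.14, 3.14, 3.14, 3.14].

### API

Orientations are given as a unit quaternion [x, y, z, w].
In Python, from bench import robot, vision gives the robot as it stands.
- The arm moves only by the shell command python3 -m crank 'ROWS' [FORCE]. ROWS is JSON, a list of rows, each a list of 3 entries, a list of its own where there are three numbers: the shift along the tool's x, y, z in m, then the turn, a rotation vector about the tool's x, y, z in rad, then the gripper command: -1 is shut, 1 is fully open, values between are in proportion. In form: [[[tx, ty, tz], [rx, ry, rz], jaw], ...]. A call has 1 to 10 rows; each row is the pose to reach, as a shift and turn from the pose commanded when the call began, along the tool's axes at that moment; what a row does not reach only later rows make up. A row lasts 1/10 s, in which the tool goes at most 50 mm and 8.59 degrees, less where a joint would pass 70% of its speed; a pose out of reach is approached as far as the arm can. A call with a gripper value outside its range is refused whole. The fingers move at their own pace and stop on an object; FORCE is the grip in N (left out, the last holds). Time passes only in rows, so rows that repeat a pose let the fingers close. It gives the time, the measured TCP pose, the force and the opening at its end, in the units of the state.
- robot.observe(): the state, without advancing time (a new reading comes with each control period).
- vision.read_camera(name): name is "side" or "top"; returns a dict with "frame" (420x560x3 uint8, red, green, blue), "range_z" (420x560 float32, mm along the optical axis (not along the pixel's ray), 0 where there is no reading), "fov_y" (degrees; the focal length in pixels is half the picture's height over the tangent of half this angle, whatever the lens; pixels are square), "cx", "cy" (the principal point, pixels), "extrinsics" (4x4, takes a point from camera to world coordinates). Camera axes: x right, y up, looking along -z (the intrinsics and any distortion apply to the point x, -y, -z); pixel columns grow to the right and rows downward; lengths in mm; the calibration is good to about 2 mm. A picture is of the moment at which its call begins.
- robot.hand_in(): hands the job in, once; it reports no verdict.
The state is a dict: "t": time; "joint_positions": joint angles; "joint_velocities": joint speeds; "tau": joint torques, N m; "eef_pos": TCP position; "orientation": TCP orientation; "wrist_force": force on the tool from outside, world axes, zero at the start; "wrist_torque": the same for the moment, N m; "grip_width": finger opening in mm.
Only numpy, scipy, OpenCV 4.12 (cv2) and the standard library are available. Lean on these libraries where they do the work, as an engineer would, in place of code of your own. Each camera call takes 0.05 s, during which the arm holds its last target.

### The job

The blue-capped bottle is shut in the white medicine case on the counter, under one of its two clear sliding doors. Slide that door open past the other one, take the bottle out and set it down standing upright in the salmon-pink tray, without dropping it. Leave the other door as it is and the green-capped bottle standing in its place; the door you opened may stay open.

Things in the scene. Friction and masses are not known exactly. Their poses are not given: they have to be found in the camera images.
- case: White medicine case fixed to the counter, 190 (x) x 410 (y) x 114 mm high. Origin: centre of underside, z up. Two clear doors lie level in its top and slide along its y. Wall at y = 0 parts left (+y) and right (-y) compartments, each 166 x 194 mm, floor 8 mm up; end walls 96 mm high. Each door has a black upright pull: 50 mm along x, 12 mm thick along y, top 136 mm above the counter.
- left_door (a joint): Lower door, light edging; closed it covers case y -5 to 205 mm, top face 102 mm above the counter. Value: m slid open towards case -y, under the right door (whose top is 111 mm up: keep fingertips above 112 mm by the pull); 0 closed, may start up to 0.015 ajar, 0.155 at its stop. Pull centre: case x 0, y 190 mm minus value. Friction about 1.5 N, stays where left.
- right_door (a joint): Upper door, dark edging; closed it covers case y -205 to 5 mm, top face 111 mm above the counter. Value: m slid open towards case +y, over the left door; 0 closed, may start up to 0.015 ajar, 0.155 at its stop. Pull centre: case x 0, y -190 mm plus value. Friction about 1.5 N, stays where left.
- blue_bottle: The bottle to fetch: white, round, blue cap, 84 mm tall, about 50 g; body 34 mm across up to 52 mm, cap 26 mm across from 54 mm to the top. Origin: centre of underside, z up. Stands loose in the left or right compartment, about 128 mm from the case's middle along y. Its door fully open leaves an opening of 147 mm along y, 166 mm along x.
- green_bottle: The same bottle with a green cap, in the other compartment; leave it alone. Origin: centre of its underside, z up.
- tray: Open salmon-pink plastic tray, loose on the counter, about 0.5 kg, 200 (x) x 140 (y) x 45 mm high, walls and floor 5 mm. Origin: centre of its underside, z up.
Things that resemble listed ones, but are neither listed nor needed, are in the scene too. Leave any black look-alike of the tray alone.

How it is judged (in metres and radians):
On the way, in this order (a step that is already met when the one before it is completed fails the run):
1. the door over the blue-capped bottle is slid open by 90 mm or more (((y of green_bottle in the frame of case below 0 m and value of joint left_door above 0.09 m) or (y of green_bottle in the frame of case above 0 m and value of joint right_door above 0.09 m))), for 0.1 s.
2. the blue-capped bottle is lifted clear of the case (height (world z) of blue_bottle above 0.06 m), for 0.1 s.
At the end, for the whole second after the job is handed in: The blue-capped bottle stands on the floor of the tray (inside its walls), upright within 10 degrees, released and at rest, and the tray lies flat on the counter (x of blue_bottle in the frame of tray between -0.085 and 0.085 m and y of blue_bottle in the frame of tray between -0.055 and 0.055 m and z of blue_bottle in the frame of tray between -0.005 and 0.015 m and angle between blue_bottle's own z axis and vertical below 0.17 rad and linear speed of blue_bottle below 0.03 m/s and angle between tray's own z axis and vertical below 0.1 rad and height (world z) of tray between -0.01 and 0.01 m); the robot touches nothing.
It fails at once if the green-capped bottle is moved by more than 30 mm or tipped by more than 20 degrees (distance of green_bottle from where it was at the start of the episode above 0.03 m or angle between green_bottle's own z axis and vertical above 0.35 rad).
It fails at once if the door over the green-capped bottle is opened beyond 40 mm ((y of green_bottle in the frame of case above 0 m and value of joint left_door above 0.04 m) or (y of green_bottle in the frame of case below 0 m and value of joint right_door above 0.04 m)).
It fails at once if the blue-capped bottle is dropped (falls out of the fingers faster than 0.8 m/s, about 33 mm) (linear speed of blue_bottle above 0.8 m/s and contact force between the fingers and blue_bottle below 0.2 N).
It also fails if it takes over 51 s, if anything falls off the work surface, if the arm or the gripper's body presses on something with over 40 N, if the wrist force passes 120 N, or if a joint passes its speed limit or range.

## Working session

There is one attempt and no reset: what is moved stays moved. The work goes in short steps, Python scripts to look and compute and a shell command to move; the robot and the scene stay as the last step left them, time stands still between calls to the robot, and variables do not carry over. Pictures are saved under pics/ and viewed, and the job is handed in when it is done.

```bash
mkdir -p pics; ls; python3 - <<'E'
from bench import robot, vision
import cv2, numpy as np
print(robot.observe())
for n in("top","side"):
    c=vision.read_camera(n); cv2.imwrite(f"pics/{n}0.png",c["frame"][:,:,::-1]); np.savez(f"/tmp/{n}0.npz",**c)
    print({k:v for k,v in c.items() if k not in("frame","range_z")})
E
```

```text
pics
{'t': 0.0, 'joint_positions': array([-1.43206438e+00,  2.45790112e-01,  1.55900206e+00, -1.10946163e-05,
        1.33867886e+00, -1.74104814e-01]), 'joint_velocities': array([-1.51302226e-04,  7.15290916e-04, -1.30085896e-03,  3.18408242e-04,
       -8.40243962e-05, -9.04739878e-04]), 'tau': array([ 4.48946303e-04, -4.15836024e+01, -3.14598799e+01,  6.85217860e-02,
        3.32236954e-02, -1.74898437e-04]), 'eef_pos': array([ 199.96180123, -617.86944422,  212.36709663]), 'orientation': array([ 8.08628542e-01, -5.88318791e-01, -6.56138782e-04, -6.71997033e-04]), 'wrist_force': array([ 0.11542393,  0.59310077, -0.01243541]), 'wrist_torque': array([-3.56100159e-06,  1.13763783e-02, -1.16837574e-02]), 'grip_width': 93.95391368961414}
{'fov_y': 44.69232020251791, 'cx': 277.63363223054574, 'cy': 209.49794372177186, 'extrinsics': array([[-2.46660226e-02,  9.96601587e-01, -7.85930335e-02,
         2.77918544e+02],
       [-9.99577049e-01, -2.57982114e-02, -1.34229240e-02,
        -4.39210726e+01],
       [-1.54048670e-02,  7.82287024e-02,  9.96816412e-01,
         1.25674130e+03],
       [ 0.00000000e+00,  0.00000000e+00,  0.00000000e+00,
         1.00000000e+00]])}
{'fov_y': 42.98864884962053, 'cx': 282.1436991249416, 'cy': 209.25857100610781, 'extrinsics': array([[-8.75334313e-01,  3.73855171e-01, -3.06630317e-01,
         3.73702286e+01],
       [-4.83269781e-01, -6.56133399e-01,  5.79602693e-01,
         5.83696589e+02],
       [ 1.54970723e-02,  6.55531291e-01,  7.55008985e-01,
         9.05792101e+02],
       [ 0.00000000e+00,  0.00000000e+00,  0.00000000e+00,
         1.00000000e+00]])}
```

View pics/top0.png

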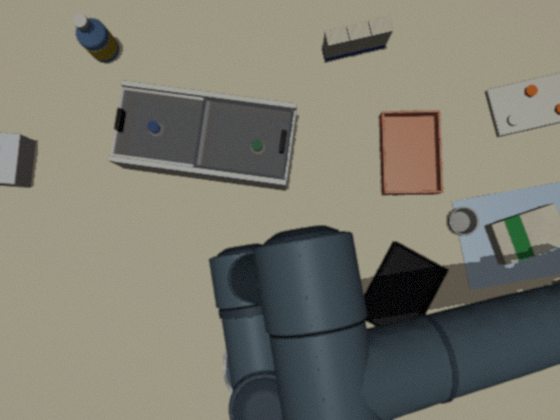

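View pics/side0.png

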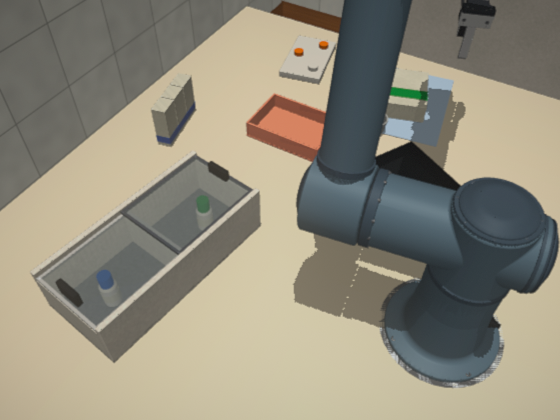

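```bash
cat > h.py <<'E'
import numpy as np, cv2
from bench import robot, vision
def cam(n):
    return vision.read_camera(n)
def load(p): return dict(np.load(p))
def foc(c): return 210/np.tan(np.radians(float(c["fov_y"]))/2)
def ray(c,u,v):
    f=foc(c); d=np.array([(u-c["cx"])/f,-(v-c["cy"])/f,-1.0]); E=c["extrinsics"]
    return E[:3,3],E[:3,:3]@d
def atz(c,u,v,z):
    o,d=ray(c,u,v); return o+d*(z-o[2])/d[2]
def dep(c,u,v,r=0):
    o,d=ray(c,u,v); return o+d*np.median(c["range_z"][v-r:v+r+1,u-r:u+r+1])
def cloud(c):
    f=foc(c); v,u=np.mgrid[:420,:560]; z=c["range_z"]
    d=np.stack([(u-c["cx"])/f,-(v-c["cy"])/f,-np.ones(u.shape)],-1)*z[...,None]
    P=d@c["extrinsics"][:3,:3].T+c["extrinsics"][:3,3]; P[z<=0]=np.nan
    return P
def proj(c,p):
    E=c["extrinsics"]; q=E[:3,:3].T@(np.array(p)-E[:3,3]); f=foc(c)
    return c["cx"]+f*q[0]/-q[2], c["cy"]+f*q[1]/q[2]
def crop(c,name,x0,y0,x1,y1,s):
    cv2.imwrite(name,cv2.resize(c["frame"][y0:y1,x0:x1,::-1],None,fx=s,fy=s,interpolation=cv2.INTER_CUBIC))
E
python3 - <<'E'
from h import *
t=load("/tmp/top0.npz");s=load("/tmp/side0.npz")
crop(t,"pics/tc.png",100,70,310,200,3.8)
crop(s,"pics/sc.png",25,140,275,365,2.6)
P=cloud(t)
for n,(u,v) in dict(blue=(153,127),green=(257,145),pl=(120,120),pr=(283,141),doorL=(180,130),doorR=(240,150),tray=(410,150),counter=(330,200)).items():
    print(n,P[v,u].round(1))
E
```

```text
blue [566.4 253.5 104.8]
green [516.8  14.9 109.5]
pl [577.5 320.6 132.9]
pr [518.7 -44.5 136. ]
doorL [558.2 191.8 102.5]
doorR [507.   54.1 106.5]
tray [ 516.2 -358.5    1.8]
counter [ 397.2 -156.8   -0.7]
```

View pics/tc.png

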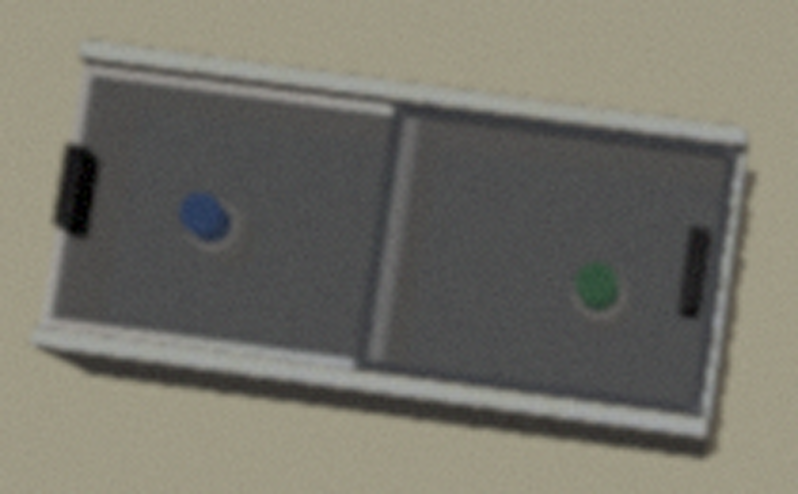

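View pics/sc.png

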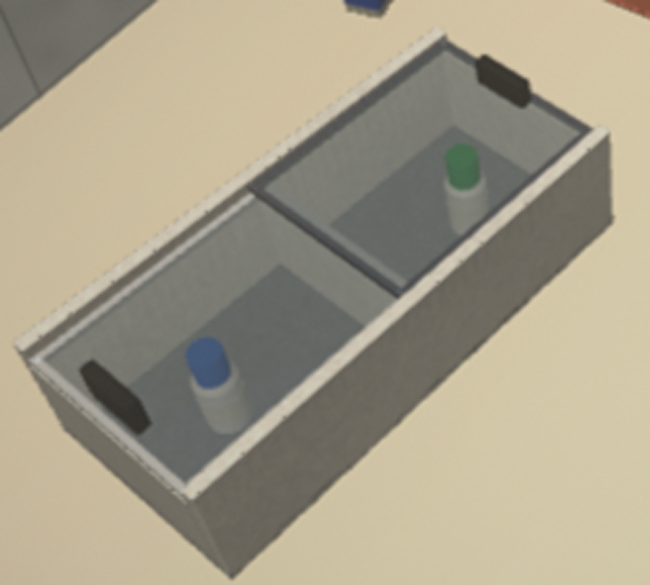

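```bash
python3 - <<'E'
from h import *
t=load("/tmp/top0.npz");s=load("/tmp/side0.npz")
C=[atz(t,100+a/3.8,70+b/3.8,114)[:2] for a,b in((88,42),(747,130),(710,430),(40,338))]
print(np.round(C,1)); C=np.array(C); print(np.linalg.norm(C-np.roll(C,-1,0),axis=1), C.mean(0))
print(cv2.minAreaRect(C.astype(np.float32)))
for n,c in(("t",t),("s",s)):
    P=cloud(c); hsv=cv2.cvtColor(c["frame"],cv2.COLOR_RGB2HSV); R=c["frame"].astype(int)
    # case rim cloud
    z=P[...,2]; near=(np.hypot(P[...,0]-540,P[...,1]-138)<260)
    m=near&(z>110)&(z<119); q=P[m][:,:2]; print(n,"rim",m.sum(),cv2.minAreaRect(q.astype(np.float32)))
    for k,xy in(("pl",(577,318)),("pr",(518,-46))):
        m=(np.hypot(P[...,0]-xy[0],P[...,1]-xy[1])<45)&(z>122)&(z<150)&(R.sum(-1)<150)
        q=P[m]; print(n,k,m.sum(),q.mean(0).round(1),q[:,2].max().round(1),cv2.minAreaRect(q[:,:2].astype(np.float32)) if len(q) else 0)
    for k,lo,hi in(("blue",100,130),("green",40,85)):
        m=(hsv[...,0]>=lo)&(hsv[...,0]<=hi)&(hsv[...,1]>90)&near
        v,u=np.nonzero(m); print(n,k,m.sum(),u.mean(),v.mean(),u.min(),u.max(),v.min(),v.max(), atz(c,u.mean(),v.mean(),92 if n=="t" else 77).round(1))
    m=(P[...,0]>350)&(P[...,1]<-250)&(P[...,1]>-480)&(P[...,0]<640)&(R[...,0]-R[...,2]>50)&(z>-10)&(z<60)&(R[...,0]-R[...,1]>35)
    m=cv2.morphologyEx(m.astype(np.uint8),cv2.MORPH_OPEN,np.ones((3,3)))>0
    q=P[m]; print(n,"tray",m.sum(),cv2.minAreaRect(q[:,:2].astype(np.float32)),cv2.minAreaRect(q[q[:,2]>35][:,:2].astype(np.float32)))
E
```

```text
[[673.5 319.4]
 [607.6 -77.7]
 [427.  -50.7]
 [493.1 348.4]]
[402.4833518  182.59557022 404.58278464 182.71786735] [550.27713818 134.85454916]
((550.2269897460938, 134.33084106445312), (405.4400939941406, 182.71583557128906), 80.5968246459961)
t rim 4332 ((550.5511474609375, 139.75180053710938), (409.1873474121094, 190.83233642578125), 80.54821014404297)
t pl 120 [579.5 323.  132.6] 139.0 ((580.3643188476562, 324.328369140625), (11.242597579956055, 48.637393951416016), 80.65941619873047)
t pr 115 [519.1 -43.  134.4] 140.8 ((520.3097534179688, -43.03583908081055), (11.24655532836914, 48.819026947021484), 80.65672302246094)
t blue 107 150.7570093457944 125.8785046728972 120 159 112 132 [572.4 262.   92. ]
t green 45 220.35555555555555 138.46666666666667 118 260 111 148 [538.2 100.3  92. ]
t tray 3573 ((505.0426940917969, -352.0758361816406), (139.16668701171875, 198.22763061523438), 89.1831283569336) ((505.0426940917969, -352.0758361816406), (139.16668701171875, 198.22763061523438), 89.1831283569336)
s rim 5096 ((550.4400024414062, 138.30731201171875), (410.5687255859375, 193.07003784179688), 80.4487533569336)
s pl 29 [559.5 330.3 127.3] 133.4 ((562.8397216796875, 332.3144836425781), (19.3843994140625, 9.157427787780762), 26.883338928222656)<stdin>:13: RuntimeWarning: Mean of empty slice.
  ret = um.true_divide(
Traceback (most recent call last):
ValueError: zero-size array to reduction operation maximum which has no identity
```

```bash
cat > b.py <<'E'
from h import *
c0=np.array([550.5,139.3]); ax=np.array([np.cos(np.radians(9.45)),-np.sin(np.radians(9.45))]); ay=np.array([-ax[1],ax[0]])
def case(p): d=np.array(p[:2])-c0; return np.round([d@ax,d@ay],1)
def world(x,y): return np.round(c0+x*ax+y*ay,1)
def cap(c,color,box):
    hsv=cv2.cvtColor(c["frame"],cv2.COLOR_RGB2HSV); lo,hi=(100,130) if color=="blue" else (40,85)
    m=((hsv[...,0]>=lo)&(hsv[...,0]<=hi)&(hsv[...,1]>90)).astype(np.uint8); z=np.zeros_like(m); x0,y0,x1,y1=box; z[y0:y1,x0:x1]=1
    v,u=np.nonzero(m&z); return u,v
E
python3 - <<'E'
from b import *
t=load("/tmp/top0.npz");s=load("/tmp/side0.npz")
for n,c,col,box in(("t",t,"blue",(140,112,172,142)),("s",s,"blue",(90,260,125,300)),("t",t,"green",(245,132,272,158)),("s",s,"green",(190,190,218,218))):
    u,v=cap(c,col,box); p=atz(c,u.mean(),v.mean(),79); print(n,col,len(u),u.mean(),v.mean(),u.min(),u.max(),v.min(),v.max(),p.round(1),case(p))
# least-squares 3D ray intersection of blue cap blob
import itertools
A=[];b=[]
for c,box in((t,(140,112,172,142)),(s,(90,260,125,300))):
    u,v=cap(c,"blue",box); o,d=ray(c,u.mean(),v.mean()); d/=np.linalg.norm(d); M=np.eye(3)-np.outer(d,d); A.append(M); b.append(M@o)
x=np.linalg.lstsq(np.vstack(A),np.hstack(b),rcond=None)[0]; print("tri",x,case(x))
P=cloud(t);z=P[...,2]
for n,lo,hi,x0,x1,y0,y1 in(("cup etc",5,400,200,700,-650,-440),("box",5,400,600,800,-300,-150),("black",5,400,200,420,-450,-250)):
    m=(P[...,0]>x0)&(P[...,0]<x1)&(P[...,1]>y0)&(P[...,1]<y1)&(z>lo)&(z<hi); q=P[m]; print(n,m.sum(),np.percentile(q[:,2],[50,90,99,100]).round())
P=cloud(s);R=s["frame"].astype(int);z=P[...,2]
m=(P[...,0]>350)&(P[...,1]<-250)&(P[...,1]>-480)&(P[...,0]<640)&(R[...,0]-R[...,2]>50)&(z>-10)&(z<60)&(R[...,0]-R[...,1]>35)
q=P[m];print(cv2.minAreaRect(q[:,:2].astype(np.float32)),np.percentile(q[:,2],[5,50,99]))
print("pushstart",world(-1,220),"end",world(-1,49))
E
```

```text
t blue 99 153.13131313131314 126.32323232323232 148 159 121 132 [574.5 259.8  79. ] [  3.9 122.8]
s blue 210 104.29047619047618 278.7857142857143 97 111 270 288 [574.9 258.2  79. ] [  4.6 121.3]
t green 33 256.5151515151515 144.45454545454547 254 260 140 148 [524.5  17.5  79. ] [  -5.6 -124.4]<stdin>:4: RuntimeWarning: Mean of empty slice.
  ret = ret.dtype.type(ret / rcount)
Traceback (most recent call last):
ValueError: zero-size array to reduction operation minimum which has no identity
```

```bash
python3 - <<'E'
from b import *
t=load("/tmp/top0.npz");s=load("/tmp/side0.npz")
P=cloud(t);z=P[...,2]
for n,lo,hi,x0,x1,y0,y1 in(("cup etc",5,400,350,700,-750,-420),("box",5,400,600,800,-300,-150)):
    m=(P[...,0]>x0)&(P[...,0]<x1)&(P[...,1]>y0)&(P[...,1]<y1)&(z>lo)&(z<hi); q=P[m]; print(n,m.sum(),np.percentile(q[:,2],[50,90,99,100]).round())
P=cloud(s);R=s["frame"].astype(int);z=P[...,2]
m=(P[...,0]>350)&(P[...,1]<-250)&(P[...,1]>-480)&(P[...,0]<640)&(R[...,0]-R[...,2]>50)&(z>-10)&(z<60)&(R[...,0]-R[...,1]>35)
q=P[m];print(cv2.minAreaRect(q[:,:2].astype(np.float32)),np.percentile(q[:,2],[5,50,99]))
g=world(-1,220); print("pushstart",g,"end",world(-1,49))
from scipy.spatial.transform import Rotation as Ro
st=robot.observe(); R=Ro.from_quat(st["orientation"]); print(R.as_matrix().round(3))
for p in([390,-250,230],[g[0],g[1],190]): print(R.inv().apply(np.array(p)-st["eef_pos"]).round(1))
E
```

```text
cup etc 4031 [19. 32. 52. 56.]
box 1962 [102. 111. 114. 116.]
((521.0762939453125, -378.25213623046875), (198.00852966308594, 233.83673095703125), 89.45710754394531) [ 1.16375641  8.8842004  45.39857059]
pushstart [585.6 356.5] end [557.6 187.8]
[[ 0.308 -0.951 -0.   ]
 [-0.951 -0.308  0.002]
 [-0.002 -0.    -1.   ]]
[-291.6 -294.   -17. ]
[-808.4 -666.8   24. ]
```

```bash
python3 -m crank '[[[-0.02,-0.015,0],[0,0,-0.05],-1],[[-0.055,-0.045,0],[0,0,-0.15],-1],[[-0.09,-0.075,0],[0,0,-0.25],-1],[[-0.125,-0.105,0],[0,0,-0.35],-1],[[-0.16,-0.135,0],[0,0,-0.45],-1],[[-0.195,-0.165,0],[0,0,-0.55],-1],[[-0.23,-0.195,0],[0,0,-0.65],-1],[[-0.265,-0.22,0],[0,0,-0.75],-1],[[-0.29,-0.24,0],[0,0,-0.85],-1],[[-0.30,-0.25,0],[0,0,-0.90],-1]]' 20
```

```text
t: 1.1
eef_pos: [345.9, -253.5, 213.0]
orientation: [0.984, -0.175, -0.0, -0.0]
wrist_force: [0.2, -0.6, 0.1]
grip_width: 17.2
```

```bash
cat >> b.py <<'E'
from scipy.spatial.transform import Rotation as Ro
def rel(p,yaw):  # yaw: wanted world angle (deg) of tool x, tool down
    st=robot.observe(); R=Ro.from_quat(st["orientation"]); y=np.radians(yaw)
    T=Ro.from_matrix(np.array([[np.cos(y),np.sin(y),0],[np.sin(y),-np.cos(y),0],[0,0,-1]]))
    print("t",st["t"],"pos",st["eef_pos"].round(1),"F",st["wrist_force"].round(1),"w",round(st["grip_width"],1),"shift",R.inv().apply(np.array(p)-st["eef_pos"]).round(1),"rot",(R.inv()*T).as_rotvec().round(3),"q",st["joint_positions"].round(2))
E
python3 -c "
from b import *
rel([585.6,356.5,190],-9.45)"
```

```text
t 1.1 pos [ 345.9 -253.5  213. ] F [ 0.2 -0.6  0.1] w 17.2 shift [  14.3 -655.2   23.4] rot [-0.001  0.    -0.188] q [-0.9  -0.31  2.1   0.    1.35 -0.55]
```

```bash
python3 -m crank '[[[0,-0.02,0],[0,0,-0.04],-1],[[0,-0.06,0],[0,0,-0.09],-1],[[0,-0.105,0],[0,0,-0.14],-1],[[0.005,-0.15,0],[0,0,-0.188],-1],[[0.005,-0.195,0],[0,0,-0.188],-1],[[0.005,-0.24,0],[0,0,-0.188],-1],[[0.01,-0.285,0],[0,0,-0.188],-1],[[0.01,-0.33,0],[0,0,-0.188],-1],[[0.01,-0.36,0],[0,0,-0.188],-1],[[0.01,-0.375,0],[0,0,-0.188],-1]]'; python3 -c "
from b import *
rel([585.6,356.5,190],-9.45)"
```

```text
t: 2.1
eef_pos: [486.4, 93.7, 213.0]
orientation: [0.997, -0.083, -0.0, -0.0]
wrist_force: [-0.2, 0.7, -0.9]
grip_width: 0.4
t 2.1 pos [486.4  93.7 213. ] F [-0.2  0.7 -0.9] w 0.4 shift [  54.2 -275.6   22.9] rot [ 0.     0.001 -0.002] q [-0.04 -0.12  1.95  0.    1.32  0.13]
```

```bash
python3 -m crank '[[[0.005,-0.02,0],[0,0,0],-1],[[0.012,-0.06,0],[0,0,0],-1],[[0.02,-0.10,0],[0,0,0],-1],[[0.028,-0.14,0],[0,0,0],-1],[[0.036,-0.18,0],[0,0,0],-1],[[0.044,-0.22,0],[0,0,0],-1],[[0.05,-0.25,0],[0,0,0],-1],[[0.054,-0.27,0],[0,0,0.0],-1],[[0.054,-0.2755,0.02],[0,0,0],-1],[[0.054,-0.2755,0.04],[0,0,0],-1]]'; python3 - <<'E'
from b import *
rel([585.6,356.5,125],-9.45)
s=cam("side");cv2.imwrite("pics/s1.png",s["frame"][:,:,::-1])
E
```

```text
t: 3.1
eef_pos: [586.9, 354.2, 173.2]
orientation: [0.996, -0.085, 0.001, -0.0]
wrist_force: [0.0, -0.1, -0.5]
grip_width: 0.6
t 3.1 pos [586.9 354.2 173.2] F [ 0.  -0.1 -0.5] w 0.6 shift [-1.7 -2.  48.2] rot [-0.    -0.001 -0.005] q [ 0.38  0.36  1.49 -0.    1.29  0.55]
```

View pics/s1.png

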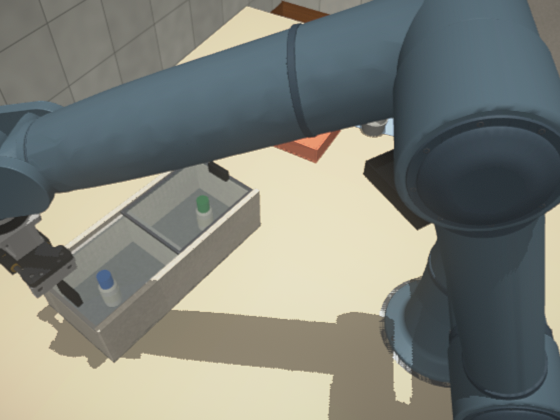

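```bash
python3 -m crank '[[[-0.002,0,0.015],[0,0,0],-1],[[-0.002,0,0.03],[0,0,0],-1],[[-0.002,0,0.044],[0,0,0],-1],[[-0.002,0,0.047],[0,0,0],-1],[[-0.002,0.01,0.047],[0,0,0],-1],[[-0.002,0.02,0.047],[0,0,0],-1],[[-0.002,0.03,0.047],[0,0,0],-1],[[-0.002,0.04,0.047],[0,0,0],-1]]'; python3 - <<'E'
from b import *
st=robot.observe();print(case(st["eef_pos"]),st["eef_pos"])
s=cam("side");crop(s,"pics/s2.png",0,150,280,370,2.6)
E
```

```text
t: 3.95
eef_pos: [577.7, 314.2, 127.2]
orientation: [0.996, -0.085, 0.001, -0.0]
wrist_force: [0.7, 2.6, -0.5]
grip_width: 0.5
[ -1.9 177. ] [577.66374864 314.22085556 127.18042926]
```

View pics/s2.png

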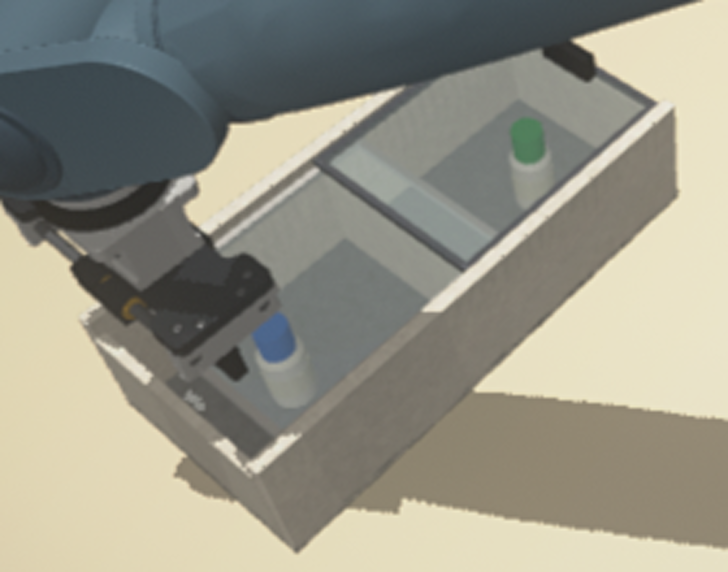

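```bash
python3 -m crank '[[[0,0.012,0],[0,0,0],-1],[[0,0.025,0],[0,0,0],-1],[[0,0.038,0],[0,0,0],-1],[[0,0.051,0],[0,0,0],-1],[[0,0.064,0],[0,0,0],-1],[[0,0.077,0],[0,0,0],-1],[[0,0.09,0],[0,0,0],-1],[[0,0.103,0],[0,0,0],-1],[[0,0.116,0],[0,0,0],-1],[[0,0.122,0],[0,0,0],-1]]';  python3 -m crank '[[[0,0.0,0],[0,0,0],-1],[[0,-0.01,0],[0,0,0],-1],[[0,-0.03,-0.03],[0,0,0],0],[[0,-0.06,-0.06],[0,0,0],0],[[0,-0.07,-0.07],[0,0,0],0]]'; python3 - <<'E'
from b import *
st=robot.observe();print(case(st["eef_pos"]),st["eef_pos"])
s=cam("side");crop(s,"pics/s3.png",0,150,280,370,2.6)
np.savez("/tmp/s3.npz",**s);t=cam("top");crop(t,"pics/t3.png",70,50,330,220,3)
u,v=cap(s,"blue",(85,255,130,305)); p=atz(s,u.mean(),v.mean(),79);print(len(u),u.min(),u.max(),v.min(),v.max(),p.round(1),case(p))
E
```

```text
t: 5.0
eef_pos: [556.5, 193.3, 126.3]
orientation: [0.996, -0.085, -0.0, 0.0]
wrist_force: [1.1, 1.2, 0.9]
grip_width: 0.3
t: 5.5
eef_pos: [570.1, 266.7, 199.8]
orientation: [0.997, -0.084, 0.002, -0.001]
wrist_force: [0.3, -0.6, 0.1]
grip_width: 21.4
[ -1.6 128.9] [570.05428187 266.74789496 199.79191716]
231 97 112 270 288 [574.5 258.   79. ] [  4.2 121. ]
```

View pics/s3.png

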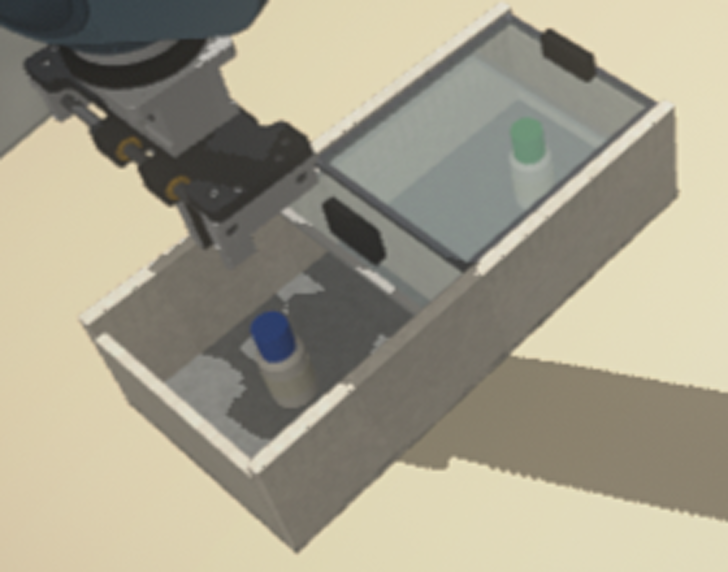

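View pics/t3.png

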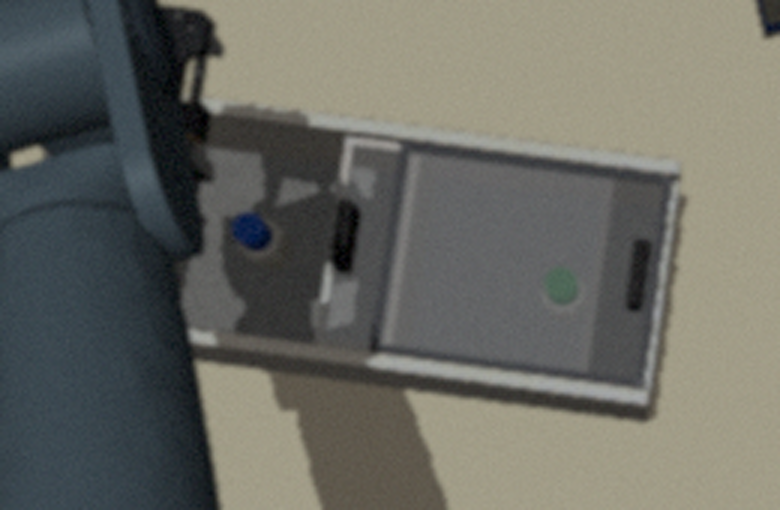

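```bash
python3 - <<'E'
from b import *
t=cam("top");s=cam("side")
A=[];b=[]
for c,box in((t,(140,112,172,142)),(s,(85,255,130,305))):
    u,v=cap(c,"blue",box); P=cloud(c); q=P[v,u]; print(len(u),u.mean(),v.mean(),"depth med",np.nanmedian(q,0).round(1),"zmax",np.nanpercentile(q[:,2],95))
    top=q[q[:,2]>88]; print("top pts",len(top),top.mean(0).round(1), cv2.minAreaRect(top[:,:2].astype(np.float32)) if len(top)>3 else "")
    p=atz(c,u.mean(),v.mean(),80); print(p.round(1))
    o,d=ray(c,u.mean(),v.mean()); d/=np.linalg.norm(d); M=np.eye(3)-np.outer(d,d); A.append(M); b.append(M@o)
x=np.linalg.lstsq(np.vstack(A),np.hstack(b),rcond=None)[0]; print("tri",x.round(1),case(x))
rel([574.5,258.5,130],-9.45)
E
```

```text
117 153.12820512820514 126.58119658119658 depth med [571.7 256.5  89.7] zmax 94.00102996235118
top pts 86 [572.8 258.6  91.3] ((572.9075927734375, 258.5621643066406), (23.725927352905273, 24.162784576416016), 15.548439025878906)
[573.6 259.6  80. ]
231 104.49350649350649 278.84415584415586 depth med [568.7 261.3  89.5] zmax 93.10042563332195
top pts 141 [572.7 259.   91.1] ((573.0411376953125, 258.2288818359375), (23.86193084716797, 27.60706329345703), 40.051368713378906)
[573.9 258.5  80. ]
tri [573.2 259.1  81.4] [  2.7 121.9]
t 5.7 pos [567.7 263.3 194.7] F [-0.6  0.1 -0.5] w 37.1 shift [ 7.7  3.5 64.7] rot [ 0.002  0.002 -0.004] q [ 0.25  0.21  1.64 -0.    1.3   0.42]
```

```bash
python3 -m crank '[[[0.003,0.002,0.02],[0,0,0],0.2],[[0.006,0.0035,0.04],[0,0,0],0.2],[[0.006,0.0035,0.06],[0,0,0],0.2],[[0.006,0.0035,0.06],[0,0,0],0.2],[[0.006,0.0035,0.06],[0,0,0],0.2]]'; python3 -c "
from b import *
rel([573,258.7,71],-9.45)"
```

```text
t: 6.2
eef_pos: [573.0, 258.3, 135.0]
orientation: [0.996, -0.085, -0.001, 0.001]
wrist_force: [0.0, -0.3, 0.2]
grip_width: 56.2
t 6.2 pos [573.  258.3 135. ] F [ 0.  -0.3  0.2] w 56.2 shift [ 0.1 -0.5 64. ] rot [ 0.001  0.003 -0.006] q [ 0.24  0.28  1.67 -0.    1.2   0.41]
```

```bash
python3 -m crank '[[[0,0,0.015],[0,0,0],0.2],[[0,0,0.03],[0,0,0],0.2],[[0,0,0.045],[0,0,0],0.2],[[0,0,0.058],[0,0,0],0.2],[[0,0,0.064],[0,0,0],0.2],[[0,0,0.064],[0,0,0],-0.2],[[0,0,0.064],[0,0,0],-1],[[0,0,0.064],[0,0,0],-1],[[0,0,0.064],[0,0,0],-1],[[0,0,0.064],[0,0,0],-1]]' 20;  python3 - <<'E'
from b import *
rel([573,258.7,71],-9.45)
s=cam("side");crop(s,"pics/s4.png",0,150,280,370,2.6)
E
```

```text
t: 7.2
eef_pos: [574.4, 259.3, 73.2]
orientation: [0.996, -0.085, 0.001, -0.0]
wrist_force: [0.2, -0.5, 1.4]
grip_width: 25.6
t 7.2 pos [574.4 259.3  73.2] F [ 0.2 -0.5  1.4] w 25.6 shift [-1.3  0.9  2.2] rot [-0.001 -0.001 -0.005] q [ 0.24  0.36  1.7  -0.    1.09  0.41]
```

View pics/s4.png

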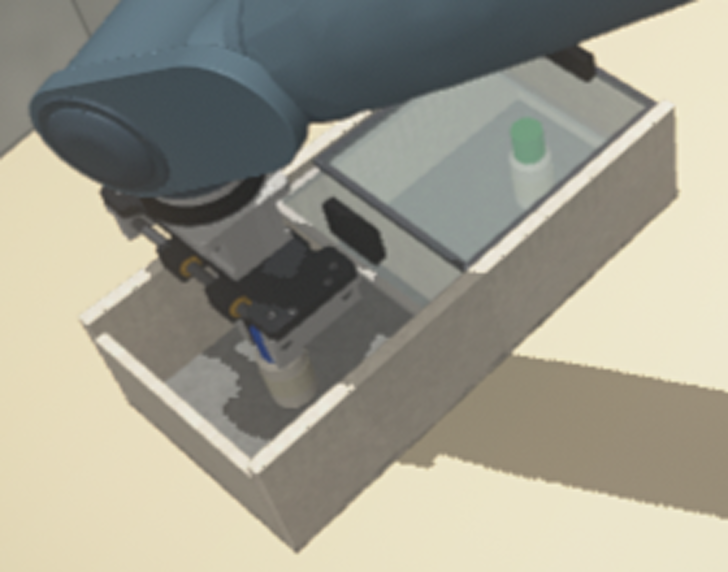

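The fingers hold the cap, around (265,345) in this crop, at 25.6 mm opening. The bottle is still upright. Next I lift straight up.

```bash
python3 -m crank '[[[0,0,-0.005],[0,0,0],-1],[[0,0,-0.02],[0,0,0],-1],[[0,0,-0.04],[0,0,0],-1],[[0,0,-0.06],[0,0,0],-1],[[0,0,-0.08],[0,0,0],-1],[[0,0,-0.10],[0,0,0],-1],[[0,0,-0.12],[0,0,0],-1],[[0,0,-0.14],[0,0,0],-1],[[0,0,-0.15],[0,0,0],-1],[[0,0,-0.15],[0,0,0],-1]]';  python3 - <<'E'
from b import *
rel([505,-352,225],-9.45)
s=cam("side");cv2.imwrite("pics/s5.png",s["frame"][:,:,::-1])
P=cloud(s);R=s["frame"].astype(int);z=P[...,2]
t=cam("top");cv2.imwrite("pics/t5.png",t["frame"][:,:,::-1])
P=cloud(t);R=t["frame"].astype(int);z=P[...,2]
m=((P[...,0]>350)&(P[...,1]<-250)&(P[...,1]>-480)&(P[...,0]<640)&(R[...,0]-R[...,2]>50)&(z>-10)&(z<60)&(R[...,0]-R[...,1]>35)).astype(np.uint8)
m=cv2.morphologyEx(m,cv2.MORPH_OPEN,np.ones((3,3)))>0
print(cv2.minAreaRect(P[m&(z>35)][:,:2].astype(np.float32)))
E
```

```text
t: 8.25
eef_pos: [575.0, 259.5, 225.1]
orientation: [0.996, -0.085, 0.002, -0.001]
wrist_force: [-0.4, 0.9, -1.0]
grip_width: 25.1
t 8.25 pos [575.  259.5 225.1] F [-0.4  0.9 -1. ] w 25.1 shift [ 34.5 614.5  -0.9] rot [-0.002 -0.004 -0.005] q [0.24 0.19 1.6  0.   1.35 0.41]
((505.3431091308594, -345.8171081542969), (127.32186126708984, 198.42922973632812), 89.3028564453125)
```

View pics/s5.png

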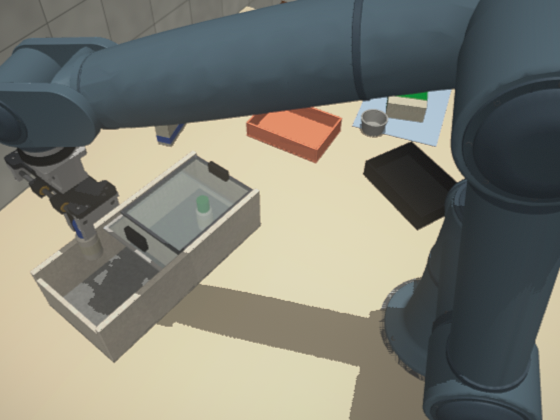

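View pics/t5.png

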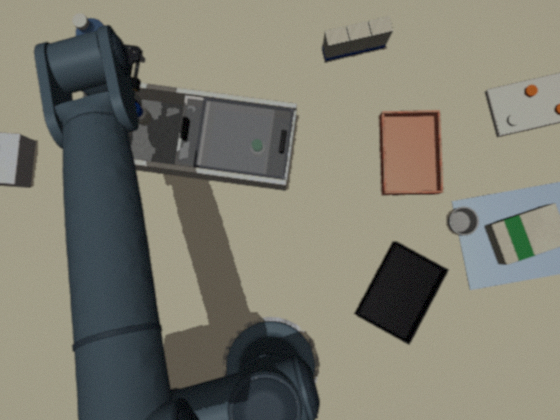

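Salmon tray rim centred at top-view pixel (411,152). The black look-alike is at (402,292), and I leave that one alone. Bottle is held upright at (90,240) in the side view. Carrying it over now.

```bash
python3 -m crank '[[[0,0.012,0],[0,0,0],-1],[[0,0.035,0],[0,0,0],-1],[[0.005,0.07,0],[0,0,0],-1],[[0.005,0.105,0],[0,0,0],-1],[[0.01,0.14,0],[0,0,0],-1],[[0.01,0.175,0],[0,0,0],-1],[[0.01,0.21,0],[0,0,0],-1],[[0.015,0.245,0],[0,0,0],-1],[[0.015,0.28,0],[0,0,0],-1],[[0.017,0.31,0],[0,0,0],-1]]'; python3 -m crank '[[[0,0.035,0],[0,0,0],-1],[[0,0.07,0],[0,0,0],-1],[[0.005,0.105,0],[0,0,0],-1],[[0.005,0.14,0],[0,0,0],-1],[[0.01,0.175,0],[0,0,0],-1],[[0.01,0.21,0],[0,0,0],-1],[[0.01,0.245,0],[0,0,0],-1],[[0.015,0.275,0],[0,0,0],-1],[[0.017,0.295,0],[0,0,0],-1],[[0.017,0.303,0],[0,0,0],-1]]';python3 - <<'E'
from b import *
rel([505,-350,72],-9.45)
E
```

```text
t: 9.35
eef_pos: [536.8, -51.2, 221.2]
orientation: [0.996, -0.085, -0.001, -0.0]
wrist_force: [1.0, -0.5, -0.5]
grip_width: 25.5
t: 10.35
eef_pos: [502.8, -352.1, 221.5]
orientation: [0.996, -0.086, -0.001, -0.001]
wrist_force: [-0.4, 0.8, -1.2]
grip_width: 25.4
t 10.35 pos [ 502.8 -352.1  221.5] F [-0.4  0.8 -1.2] w 25.4 shift [  2.   -2.3 149.5] rot [-0.001  0.001 -0.007] q [-0.8   0.16  1.65 -0.    1.34 -0.62]
```

```bash
python3 -m crank '[[[0,0,0.01],[0,0,0],-1],[[0,0,0.03],[0,0,0],-1],[[0,0,0.05],[0,0,0],-1],[[0,0,0.07],[0,0,0],-1],[[0,0,0.09],[0,0,0],-1],[[0,0,0.11],[0,0,0],-1],[[0,0,0.125],[0,0,0],-1],[[0,0,0.13],[0,0,0],-1],[[0,0,0.13],[0,0,0],-1]]';python3 - <<'E'
from b import *
rel([505,-350,72],-9.45)
s=cam("side");crop(s,"pics/s6.png",220,60,400,190,4)
P=cloud(s);
u0=s["frame"][90:150,260:340]
E
```

```text
t: 11.25
eef_pos: [503.5, -349.7, 91.6]
orientation: [0.996, -0.085, -0.001, -0.001]
wrist_force: [0.0, 0.6, -0.5]
grip_width: 25.5
t 11.25 pos [ 503.5 -349.7   91.6] F [ 0.   0.6 -0.5] w 25.5 shift [ 1.5  0.  19.6] rot [-0.001  0.001 -0.004] q [-0.79  0.3   1.73  0.    1.11 -0.62]
```

View pics/s6.png

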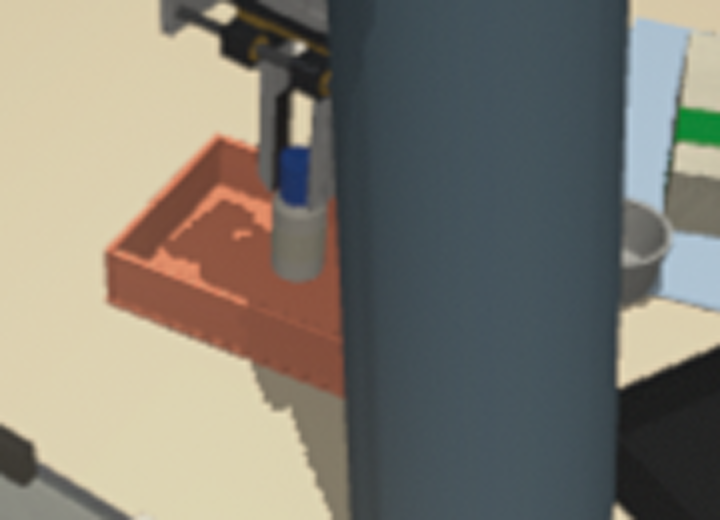

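```bash
python3 -m crank '[[[0,0,0.008],[0,0,0],-1],[[0,0,0.015],[0,0,0],-1],[[0,0,0.018],[0,0,0],-1],[[0,0,0.019],[0,0,0],-1],[[0,0,0.019],[0,0,0],-1]]'; python3 -m crank '[[[0,0,0.001],[0,0,0],-1],[[0,0,0.002],[0,0,0],-1],[[0,0,0.002],[0,0,0],-1]]'
```

```text
t: 11.8
eef_pos: [503.7, -350.7, 73.3]
orientation: [0.996, -0.085, -0.0, -0.0]
wrist_force: [0.1, -0.1, -0.9]
grip_width: 25.4
t: 12.1
eef_pos: [503.8, -350.7, 71.5]
orientation: [0.996, -0.085, 0.0, 0.0]
wrist_force: [-0.3, -0.7, -0.9]
grip_width: 25.5
```

```bash
python3 -m crank '[[[0,0,0.001],[0,0,0],-1],[[0,0,0.001],[0,0,0],-1]]'; python3 -m crank '[[[0,0,0.001],[0,0,0],-1],[[0,0,0.001],[0,0,0],-1]]'; python3 - <<'E'
from b import *
s=cam("side");crop(s,"pics/s7.png",270,80,310,150,8)
E
```

```text
t: 12.3
eef_pos: [503.7, -350.6, 70.3]
orientation: [0.996, -0.085, -0.0, -0.0]
wrist_force: [0.4, -1.7, -1.0]
grip_width: 25.3
t: 12.5
eef_pos: [503.9, -350.9, 70.2]
orientation: [0.996, -0.085, -0.0, 0.0]
wrist_force: [-1.3, 0.8, 5.2]
grip_width: 25.5
```

View pics/s7.png

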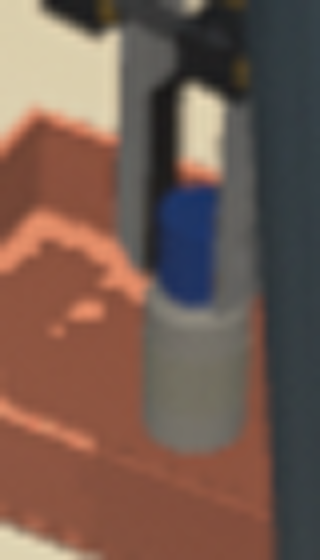

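The force rose to about 5 N, so the bottle has reached the tray floor. It stands upright. I'll release it gently and then retreat straight up.

```bash
python3 -m crank '[[[0,0,0],[0,0,0],-0.35],[[0,0,0],[0,0,0],-0.3],[[0,0,0],[0,0,0],-0.1],[[0,0,0],[0,0,0],0.1],[[0,0,0],[0,0,0],0.1],[[0,0,-0.01],[0,0,0],0.1],[[0,0,-0.03],[0,0,0],0.1],[[0,0,-0.06],[0,0,0],0.1],[[0,0,-0.09],[0,0,0],0.1],[[0,0,-0.12],[0,0,0],0.1]]'; python3 -m crank '[[[0,-0.03,-0.02],[0,0,0],0.1],[[0,-0.07,-0.03],[0,0,0],0.1],[[0,-0.11,-0.03],[0,0,0],0.1],[[0,-0.15,-0.03],[0,0,0],0.1],[[0,-0.18,-0.03],[0,0,0],0.1],[[0,-0.18,-0.03],[0,0,0],0.1],[[0,-0.18,-0.03],[0,0,0],0.1]]';python3 - <<'E'
from b import *
t=cam("top");cv2.imwrite("pics/t8.png",t["frame"][:,:,::-1])
s=cam("side");cv2.imwrite("pics/s8.png",s["frame"][:,:,::-1])
u,v=cap(t,"blue",(370,100,445,200));P=cloud(t);q=P[v,u];print(len(u),u.mean(),v.mean(),np.nanmedian(q,0))
R=t["frame"].astype(int);z=P[...,2]
m=((P[...,0]>350)&(P[...,1]<-250)&(P[...,1]>-480)&(P[...,0]<640)&(R[...,0]-R[...,2]>50)&(z>-10)&(z<60)&(R[...,0]-R[...,1]>35)).astype(np.uint8)
m=cv2.morphologyEx(m,cv2.MORPH_OPEN,np.ones((3,3)))>0
print(cv2.minAreaRect(P[m][:,:2].astype(np.float32)),np.percentile(z[m],99))
u,v=cap(t,"green",(245,132,272,158));print("green",u.mean(),v.mean())
E
```

```text
t: 13.55
eef_pos: [503.8, -350.7, 191.5]
orientation: [0.996, -0.085, 0.0, 0.0]
wrist_force: [0.2, -0.7, -0.1]
grip_width: 51.6
t: 14.25
eef_pos: [534.4, -173.2, 220.2]
orientation: [0.996, -0.084, 0.0, 0.0]
wrist_force: [-0.5, 0.7, -0.4]
grip_width: 51.7
103 413.2135922330097 147.37864077669903 [ 501.76273755 -348.39108027   87.32371824]
((505.4847412109375, -352.1083068847656), (140.25848388671875, 199.49835205078125), 89.43421936035156) 46.02908323808789
green nan nan<stdin>:9: RuntimeWarning: Mean of empty slice.
  ret = ret.dtype.type(ret / rcount)
```

View pics/t8.png

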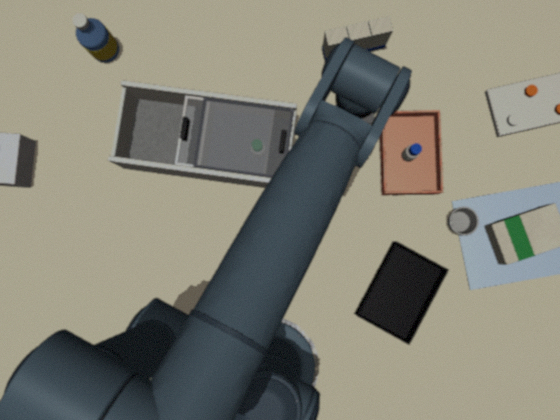

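View pics/s8.png

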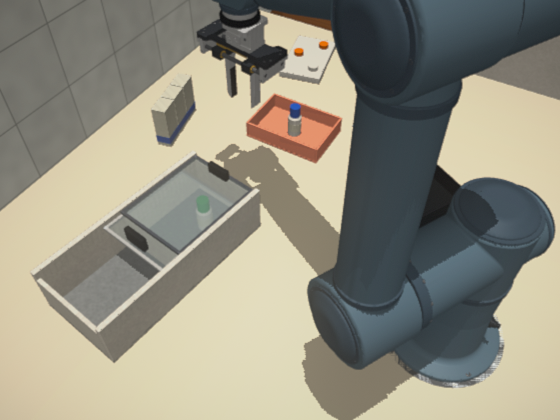

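```bash
python3 -c "
from bench import robot
print(robot.hand_in())"
```

```text
the job is handed in; nothing more can be done
None
```

I pushed the lower, light-edged left door about 150 mm open under the right one. I then gripped the blue-capped bottle by its cap, carried it to the salmon tray and set it down. I handed the job in at about 14.5 s of the 51 s allowed; no verdict is reported.

- **Bottle:** in the last pictures it stands upright and released at about (502, -349) mm. The tray centre is at (505, -352), and the tray is flat with its rim at 46 mm.
- **Robot:** clear of everything, with wrist force under 1 N.
- **Right door and green bottle:** the green cap is still at top-view pixel (257, 145), where it was at the start, and the right door looks unmoved. The automatic colour check for the green cap gave nothing through two panes of glass, so I judged both by eye.
- **Skipped step:** I never wrote the line of possible look-alikes before the first reach, as you asked. I chose the bottle and door from close crops, and noted the black tray only just before carrying the bottle over.

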